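# Clear the clip rack of sample tubes

## Task

Clear the clip rack: slide the archive box's cover fully open, pull every sample tube sideways out of its spring clips, lay the tubes with a cap on both ends in the box and those with only one cap (the other end round) in the open tray, and slide the cover fully shut again once the double-capped ones are in. Do not knock over the glass beaker.

Things in the scene. Friction and masses are not known exactly. Their poses are not given: they have to be found in the camera images.
- rack: blue rack with aluminium rails, 150 mm (x) by 346 mm (y), fixed. Six stations at y = -145, -87, -29, 29, 87, 145 mm, some empty; at each a tube lies along the rack's x in two steel spring clips at x = -34 and +34 mm, its axis 45 mm above the table. End plates at x = +-69 mm (top 43 mm above the table) stop tubes sliding out lengthwise. Base plate 12 mm thick. Origin: centre of the underside, on the table.
- rack_clips (a point): middle of the rack at the height of the tubes' axes. The C-shaped clips are open upward, 12 mm long in x, and reach 13 mm above the axis and 13 mm to either side. The 56 mm gap between a station's two clips is open down to the base plate: pinch the tube's bare middle there. Pulled straight up, a clipped tube resists with up to 10 to 18 N at 3 to 4 mm, then the clips spring open and let go by 12 mm. A tube dropped back may rest on top of the clips.
- box: black archive box with a clear sliding cover, outside 165 mm (x) by 170 mm (y) by 52 mm high, walls and floor 5 mm thick; fixed. Its cover slides on its rim. Double-capped tubes belong in it. Origin: centre of the underside, on the table.
- cover (a joint): travel of the box's cover in m: 0 = fully shut, 0.155 = fully open; it slides along the box's own +x (away from the robot), with about 2 N of friction, and stays where it is left. The cover is 5 mm thick, its top 58 mm above the table.
- cover_grip (a point): centre of the black upright grip bar on the cover: 14 mm along the box's x, 46 mm along its y, 30 mm high (58 to 88 mm above the table); the bar stands 45 mm to -x of the cover's middle
- tray: open aluminium tray, loose (0.6 kg), outside 165 mm (x) by 170 mm (y) by 52 mm high, walls and floor 5 mm thick. Single-capped tubes belong in it. Origin: centre of the underside.
- beaker: open glass beaker, 68 mm across, 85 mm high, standing before the rack; origin under its centre, z up
- double0_mid (a point): double-capped sample tube: white plastic cylinder 20 mm across with a black 24 mm square cap on both ends, 120 mm long over all, 45 g; point: on its axis, half-way; x along the tube. The bare part is 42 mm long to either side of this point. May be absent.
- double1_mid (a point): double-capped sample tube: white plastic cylinder 20 mm across with a black 24 mm square cap on both ends, 120 mm long over all, 45 g; point: on its axis, half-way; x along the tube. The bare part is 42 mm long to either side of this point. May be absent.
- double2_mid (a point): double-capped sample tube: white plastic cylinder 20 mm across with a black 24 mm square cap on both ends, 120 mm long over all, 45 g; point: on its axis, half-way; x along the tube. The bare part is 42 mm long to either side of this point. May be absent.
- single0_mid (a point): single-capped sample tube: the same white 20 mm cylinder with one black 24 mm square cap at its +x end and a round bare end at its -x end, 114 mm long (60 mm to +x and 54 mm to -x of the point), 45 g; point: on its axis, 42 mm from the cap's inner face; x along the tube. May be absent.
- single1_mid (a point): single-capped sample tube: the same white 20 mm cylinder with one black 24 mm square cap at its +x end and a round bare end at its -x end, 114 mm long (60 mm to +x and 54 mm to -x of the point), 45 g; point: on its axis, 42 mm from the cap's inner face; x along the tube. May be absent.
- single2_mid (a point): single-capped sample tube: the same white 20 mm cylinder with one black 24 mm square cap at its +x end and a round bare end at its -x end, 114 mm long (60 mm to +x and 54 mm to -x of the point), 45 g; point: on its axis, 42 mm from the cap's inner face; x along the tube. May be absent.

How it is judged:
By the outcome, as a careful person would: the job done as asked, in the order asked, and still so for the second after the job is handed in, with the robot touching nothing.
Of double0, double1, double2 only 2 to 3 are there at a start; the rules pass over those that are not, and their reading is None.
Of single0, single1, single2 only 2 to 3 are there at a start; the rules pass over those that are not, and their reading is None.
At some moment in a run one of tray may be knocked a few centimetres aside while the robot is not near it.
Once in a run the grip may slacken for a moment while it holds something.
It also fails if it takes over 210 s, if anything falls off the work surface, if the arm or the gripper's body presses on something with over 40 N, if the wrist force passes 120 N, or if a joint passes its speed limit or range.

## Robot

A 6-joint arm with a two-finger parallel gripper is mounted at the origin on the work surface. World frame = base frame: x ahead of the robot, y to its left, z up, the work surface at z = 0. Lengths are in mm, angles in rad, forces in N, time in s.
With the tool pointing down it reaches from about 275 to 750 mm from the base axis. Payload 10.2 kg.
Tool frame: the origin (TCP) lies on the front face of the gripper's body, between the roots of the fingers; the fingertips stand 73 mm ahead of it and the grasp point (between the pads) lies 54 mm ahead of it; z points along the fingers, y is the line along which they close (so a half turn about z gives the same grasp; the last joint's range is limited). The gripper opens to 85 mm and grips with 20 to 120 N. Pads are 22 mm wide; open, the fingers measure 114 mm over their backs; the gripper's body (76 mm by 85 mm) begins 54 mm behind the grasp point. The pads swing forward as they close: fully open they stand 13 mm farther back than shut.
Start: joints at [-1.364, 0.313, 1.498, -0, 1.331, -0.223], TCP at [218.75, -477.263, 303.894] pointing down, gripper open.
Joint ranges: [-2.94, 2.94], [-0.97, 2.17], [0.19, 2.56], [-1.23, 4.37], [0.02, 3.11], [-2.88, 2.88]. Speed limits (rad/s): [2.39, 2.39, 3.01, 3.14, 3.14, 3.14].

## Interface

Orientations are given as a unit quaternion [w, x, y, z].
In Python, from rig import * gives the robot as it stands.
- The arm moves only by the tool step_arm, never from a script. Its argument "plan" is a list of rows, each an object with "offset": the shift along the tool's x, y, z in cm, a list of three; "rot": the turn, a rotation vector about the tool's x, y, z in degrees, a list of three; "gripper": the finger opening in cm, from 0 to 8.54. In form: [{"offset": [x, y, z], "rot": [wx, wy, wz], "gripper": gripper}, ...]. A call has 1 to 12 rows; each row is the pose to reach, as a shift and turn from the pose commanded when the call began, along the tool's axes at that moment; what a row does not reach only later rows make up. A row lasts 1/10 s, in which the tool goes at most 50 mm and 8.59 degrees, less where a joint would pass 70% of its speed; a pose out of reach is approached as far as the arm can. A call with a gripper value outside its range is refused whole. The fingers move at their own pace and stop on an object; "squeeze" is the grip in N (left out, the last holds). Time passes only in rows, so rows that repeat a pose let the fingers close. It gives the time, the measured TCP pose, the force, the opening and the grip force at its end, in the units of the state.
- sense(): the state, without advancing time (a new reading comes with each control period).
- capture(name): name is "side" or "top" or "wrist"; returns a dict with "color" (420x560x3 uint8, red, green, blue), "depth" (420x560 float32, mm along the optical axis (not along the pixel's ray), 0 where there is no reading), "vertical_fov" (degrees; the focal length in pixels is half the picture's height over the tangent of half this angle, whatever the lens; pixels are square), "cx", "cy" (the principal point, pixels), "rvec" (rotation vector, rad) and "tvec" (3), from world to camera coordinates, as OpenCV has them; the wrist camera has in their place "mount" (4x4, takes a point from camera to tool coordinates, whose origin is the TCP and whose axes are the flange's). Camera axes: x right, y down, z forward; pixel columns grow to the right and rows downward; lengths in mm; the calibration is good to about 2 mm. A picture is of the moment at which its call begins: read the wrist's pose just before it.
- finish_job(): hands the job in; it is judged then, once.
The state is a dict: "time_s": time; "joints": joint angles; "dq": joint speeds; "tau": joint torques, N m; "eef_pos": TCP position; "ee_rot": TCP orientation; "force": force on the tool from outside, world axes, zero at the start; "wrist_torque": the same for the moment, N m; "grip_width": opening from 0.0 (shut) to 1.0 (fully open); "grip_force": force on a finger pad.
Only numpy, scipy, OpenCV 4.12 (cv2) and the standard library are available. Lean on these libraries where they do the work, as an engineer would, in place of code of your own. Each camera call takes 0.05 s, during which the arm holds its last target. There are 200 camera calls.

## Working session

There is one attempt and no reset: what is moved stays moved. The work goes in short steps, Python scripts to look and compute and a tool call to move; the robot and the scene stay as the last step left them, time stands still between calls to the robot, and variables do not carry over. Pictures are saved under pics/ and viewed, at most 14 in all, crops included, and the job is handed in when it is done.

Besides the shell and the picture viewer there is one more tool, called after ">>>" as a command line: name --argument value ..., lists and objects as JSON in quotes. step_arm: Moves the arm, as the interface text tells. Its arguments: {"type":"object","properties":{"plan":{"type":"array"},"squeeze":{"type":"number"}},"required":["plan"]}

```bash
ls; mkdir -p pics; cat > h.py <<'E'
from rig import *
import numpy as np, cv2
from scipy.spatial.transform import Rotation as R
def save(c,n): cv2.imwrite('pics/'+n+'.png',cv2.cvtColor(c['color'],cv2.COLOR_RGB2BGR))
def cam(c,st=None):
    f=c['color'].shape[0]/2/np.tan(np.radians(c['vertical_fov'])/2)
    if 'mount' in c:
        q=st['ee_rot'];T=np.eye(4);T[:3,:3]=R.from_quat([q[1],q[2],q[3],q[0]]).as_matrix();T[:3,3]=st['eef_pos']
        M=T@np.array(c['mount']);return f,M[:3,:3],M[:3,3]
    Rm=R.from_rotvec(np.ravel(c['rvec'])).as_matrix();return f,Rm.T,-Rm.T@np.ravel(c['tvec'])
def rays(c,uv,z,st=None):
    f,Rw,o=cam(c,st);uv=np.atleast_2d(np.asarray(uv,float))
    d=np.c_[(uv[:,0]-c['cx'])/f,(uv[:,1]-c['cy'])/f,np.ones(len(uv))]@Rw.T
    return o+d*((z-o[2])/d[:,2])[:,None]
def cloud(c,st=None):
    f,Rw,o=cam(c,st);d=c['depth'];v,u=np.mgrid[:d.shape[0],:d.shape[1]]
    return np.stack([(u-c['cx'])/f*d,(v-c['cy'])/f*d,d],-1)@Rw.T+o
E
python3 - <<'E'
from h import *
s=sense();print(s)
for n in('top','side','wrist'):
    c=capture(n);save(c,n+'0');print(n,{k:v for k,v in c.items() if k not in('color','depth')})
    import pickle;pickle.dump((s,c),open(n+'0.pkl','wb'))
E
```

```text
pics
{'time_s': 0.0, 'joints': array([-1.36439623e+00,  3.13455241e-01,  1.49847336e+00,  1.55227139e-05,
        1.33100154e+00, -2.23408705e-01]), 'dq': array([ 2.42473809e-05,  3.97243187e-04,  4.58120730e-04,  9.68746857e-04,
       -3.28885510e-04, -7.85528124e-06]), 'tau': array([-3.56035940e-03, -4.12275660e+01, -2.59746069e+01, -3.45626195e-04,
        4.23746940e-03,  4.87172457e-06]), 'eef_pos': array([ 218.71636647, -477.07836222,  303.3186779 ]), 'ee_rot': array([-6.68654602e-04,  9.76996962e-01,  2.13252174e-01,  1.32248980e-05]), 'force': array([-0.43088076, -0.71539722, -0.98703179]), 'wrist_torque': array([ 0.01229748, -0.02746636, -0.00576825]), 'grip_force': 0.0, 'grip_width': 0.999889930759612}
top {'vertical_fov': 49.20481775039458, 'cx': 280.9780103171969, 'cy': 214.67054573615414, 'rvec': array([ 2.12772477, -2.1702143 ,  0.10862452]), 'tvec': array([  29.39346759,  517.48392984, 1160.30419571])}
side {'vertical_fov': 45.14217225582392, 'cx': 280.5275751248876, 'cy': 210.52998268442113, 'rvec': array([ 0.82299251, -2.52171327,  1.17379371]), 'tvec': array([427.0275104 , 264.99285225, 996.28666115])}
wrist {'vertical_fov': 59.61502811846715, 'cx': 275.7102446784445, 'cy': 211.3413950994778, 'mount': array([[ 1.65794497e-04, -9.51938336e-01, -3.06289695e-01,
         7.83895724e+01],
       [ 9.99999541e-01, -1.31145001e-04,  9.48893742e-04,
         1.85630733e+00],
       [-9.43456693e-04, -3.06289711e-01,  9.51937877e-01,
        -7.12415307e+01],
       [ 0.00000000e+00,  0.00000000e+00,  0.00000000e+00,
         1.00000000e+00]])}
```

View pics/top0.png

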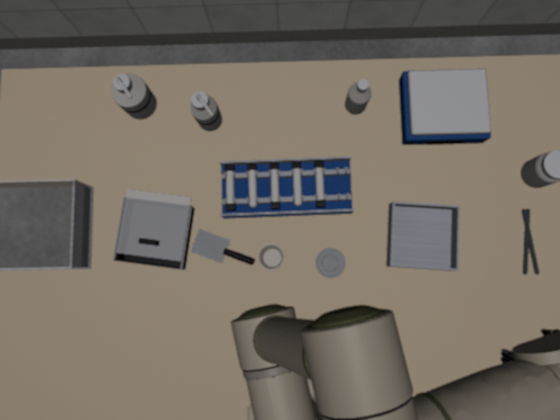

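View pics/side0.png

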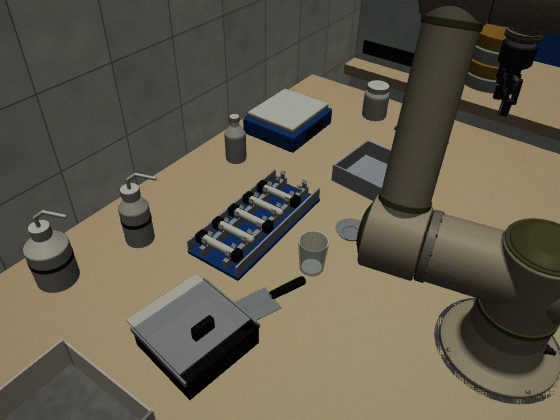

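The top view has +x up and +y left. The rack is at about (287,188) with five tubes (columns 230–320) and the right station empty. The box is at (155,230) with its grip at (149,241), the tray at (424,237) and the beaker at (271,257).

```bash
python3 - <<'E'
from h import *
import pickle
s,c=pickle.load(open('top0.pkl','rb'))
P=cloud(c);im=c['color'];hsv=cv2.cvtColor(im,cv2.COLOR_RGB2HSV)
def win(a,b,x,y):
    m=np.zeros(im.shape[:2],bool);m[y[0]:y[1],x[0]:x[1]]=1;return m
def rect(m,z,name):
    v,u=np.nonzero(m);W=rays(c,np.c_[u,v],z)[:,:2] if z is not None else P[m][:,:2]
    r=cv2.minAreaRect(W.astype(np.float32));print(name,m.sum(),np.round(r[0],1),np.round(r[1],1),round(r[2],1))
w=win(0,0,(205,370),(145,225));z=P[...,2]
print('table z',np.median(z[280:300,100:200]))
blue=w&(hsv[...,0]>105)&(hsv[...,0]<125)&(hsv[...,1]>150);rect(blue,12,'blue')
rect(w&(z>25)&(z<80),None,'rack cloud>25')
rect(win(0,0,(108,203),(180,278))&(z>45)&(z<70),None,'box rim cloud')
rect(win(0,0,(108,203),(180,278))&(z>72)&(z<100),None,'grip cloud')
rect(win(0,0,(380,470),(190,280))&(z>40)&(z<70),None,'tray rim cloud')
rect(win(0,0,(255,287),(243,272))&(z>60),None,'beaker')
# table-less 
cr=im[150:225,210:365];cv2.imwrite('pics/r0.png',cv2.cvtColor(cv2.resize(cr,None,fx=5,fy=5,interpolation=cv2.INTER_CUBIC),cv2.COLOR_RGB2BGR))
cr=im[175:285,100:300];cv2.imwrite('pics/b0.png',cv2.cvtColor(cv2.resize(np.clip(cr*1.7,0,255).astype(np.uint8),None,fx=4,fy=4,interpolation=cv2.INTER_CUBIC),cv2.COLOR_RGB2BGR))
E
```

```text
table z 0.9090047573771471
blue 2448 [596.4   5.2] [126.4 336.3] 1.0
rack cloud>25 3702 [593.6   6.4] [145.8 344.4] 1.0
box rim cloud 4568 [486.9 347.2] [181.3 186. ] 81.4
grip cloud 113 [452.5 351.6] [46.5 13.9] 81.5
tray rim cloud 747 [ 456.1 -342.5] [172.7 165.6] 85.1
beaker 208 [399.9  42.8] [84.7 66.2] 22.2
```

View pics/r0.png

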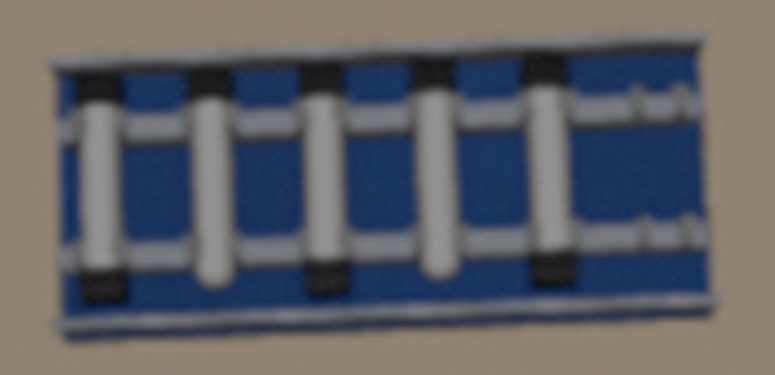

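View pics/b0.png

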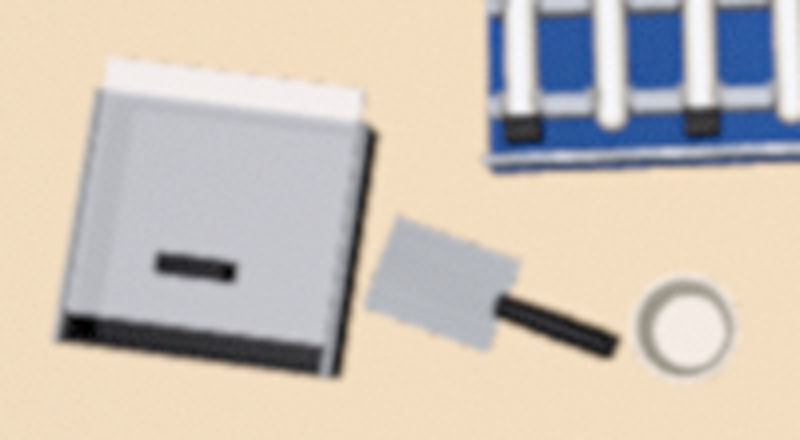

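The stations at y=145, -29... read, from left to right (y=145 down to -145): double, single, double, single, double, empty. The box cover is already about 20 mm open with box yaw about -8.5°. I'll go to the cover grip.

```bash
cat >> h.py <<'E'
def go(*ts):
    """each target: world grasp point x,y,z mm + tool-x yaw deg -> offset cm, rot deg from the present pose"""
    s=sense();q=s['ee_rot'];R0=R.from_quat([q[1],q[2],q[3],q[0]]);p=np.array(s['eef_pos'])
    for x,y,z,yaw in ts:
        a=np.radians(yaw);Rt=R.from_matrix(np.array([[np.cos(a),np.sin(a),0],[np.sin(a),-np.cos(a),0],[0,0,-1.]]))
        print(np.round(R0.inv().apply(np.array([x,y,z+54])-p)/10,2).tolist(),np.round((R0.inv()*Rt).as_rotvec(degrees=True),1).tolist())
def stat():
    s=sense();q=s['ee_rot'];X=R.from_quat([q[1],q[2],q[3],q[0]]).apply([[1,0,0],[0,0,1]])
    print('t',round(s['time_s'],1),'grasp',np.round(s['eef_pos']+54*X[1],1),'yaw',round(np.degrees(np.arctan2(X[0,1],X[0,0])),1),'F',np.round(s['force'],1),'w',round(s['grip_width']*85.4,1),'gf',round(float(s['grip_force']),1))
E
python3 -c "
from h import *
go((452.5,351.6,200,-8.5),(452.5,351.6,120,-8.5),(452.5,351.6,79,-8.5))"
```

```text
[55.78, -65.59, 5.02] [-0.1, 0.0, 33.1]
[55.78, -65.58, 13.02] [-0.1, 0.0, 33.1]
[55.78, -65.58, 17.12] [-0.1, 0.0, 33.1]
```

>>> step_arm --plan '[{"offset": [55.8,-65.6,5],"rot": [-0.1,0,33.1],"gripper": 7},{"offset": [55.8,-65.6,5],"rot": [-0.1,0,33.1],"gripper": 7},{"offset": [55.8,-65.6,5],"rot": [-0.1,0,33.1],"gripper": 7},{"offset": [55.8,-65.6,5],"rot": [-0.1,0,33.1],"gripper": 7},{"offset": [55.8,-65.6,5],"rot": [-0.1,0,33.1],"gripper": 7},{"offset": [55.8,-65.6,5],"rot": [-0.1,0,33.1],"gripper": 7},{"offset": [55.8,-65.6,5],"rot": [-0.1,0,33.1],"gripper": 7},{"offset": [55.8,-65.6,5],"rot": [-0.1,0,33.1],"gripper": 7},{"offset": [55.8,-65.6,5],"rot": [-0.1,0,33.1],"gripper": 7},{"offset": [55.8,-65.6,5],"rot": [-0.1,0,33.1],"gripper": 7},{"offset": [55.8,-65.6,5],"rot": [-0.1,0,33.1],"gripper": 7},{"offset": [55.8,-65.6,5],"rot": [-0.1,0,33.1],"gripper": 7}]' --squeeze 40

```text
time_s: 1.35
eef_pos: [381.4, 101.5, 269.1]
ee_rot: [0.001, 0.997, -0.074, 0.0]
force: [1.4, -0.7, 0.7]
grip_width: 0.818
grip_force: 0.0
```

```bash
python3 -c "
from h import *
stat();go((452.5,351.6,200,-8.5),(452.5,351.6,120,-8.5),(452.5,351.6,79,-8.5))
c=capture('top');save(c,'top1')"
```

```text
t 1.4 grasp [381.5 101.4 215.1] yaw -8.5 F [ 1.4 -0.7  0.7] w 69.9 gf 0.0
[3.35, -25.79, 1.47] [0.1, -0.1, 0.0]
[3.34, -25.8, 9.47] [0.1, -0.1, 0.0]
[3.34, -25.81, 13.57] [0.1, -0.1, 0.0]
```

>>> step_arm --plan '[{"offset": [3.3,-25.8,1.5],"rot": [0.1,-0.1,0],"gripper": 7},{"offset": [3.3,-25.8,1.5],"rot": [0.1,-0.1,0],"gripper": 7},{"offset": [3.3,-25.8,1.5],"rot": [0.1,-0.1,0],"gripper": 7},{"offset": [3.3,-25.8,1.5],"rot": [0.1,-0.1,0],"gripper": 7},{"offset": [3.3,-25.8,1.5],"rot": [0.1,-0.1,0],"gripper": 7},{"offset": [3.3,-25.8,1.5],"rot": [0.1,-0.1,0],"gripper": 7},{"offset": [3.3,-25.8,1.5],"rot": [0.1,-0.1,0],"gripper": 7},{"offset": [3.3,-25.8,1.5],"rot": [0.1,-0.1,0],"gripper": 7}]'

```text
time_s: 2.2
eef_pos: [452.0, 348.5, 253.6]
ee_rot: [0.0, 0.997, -0.074, -0.001]
force: [-0.0, -0.2, 0.6]
grip_width: 0.817
grip_force: 0.0
```

```bash
python3 -c "
from h import *
stat();s=sense();c=capture('wrist');save(c,'w1');P=cloud(c,s);z=P[...,2]
m=(z>75)&(z<100)&(abs(P[...,0]-455)<50)&(abs(P[...,1]-350)<60)
print(cv2.minAreaRect(P[m][:,:2].astype(np.float32)),m.sum(),np.median(z[m]))
m=(z>50)&(z<66)
print(cv2.minAreaRect(P[m][:,:2].astype(np.float32)),m.sum())
go((452.5,351.6,120,-8.5),(452.5,351.6,79,-8.5))
"
```

```text
t 2.2 grasp [451.9 348.5 199.6] yaw -8.5 F [-0.  -0.2  0.6] w 69.8 gf 0.0
((454.6707763671875, 347.2212219238281), (45.63115692138672, 14.338959693908691), 81.69551086425781) 1574 88.76988268351366
((488.51934814453125, 367.27032470703125), (446.4433288574219, 205.2285919189453), 88.41426086425781) 62872
[0.0, -0.34, 7.99] [0.0, 0.1, -0.0]
[0.01, -0.34, 12.09] [0.0, 0.1, -0.0]
```

View pics/w1.png

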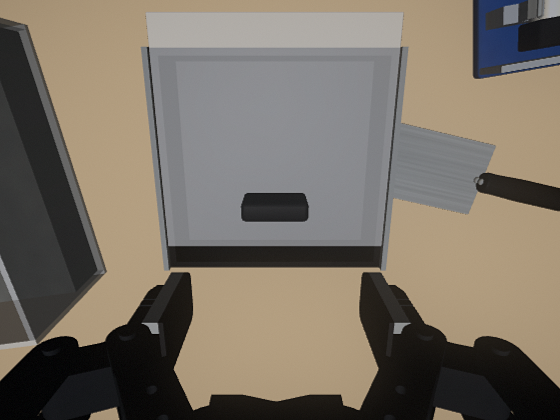

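Wrist view: the grip bar is centred at (275,207). The box rim corners are at about (165,268), (386,268), (142,47) and (407,47), with the cover's far edge at row 12.

```bash
python3 -c "
from h import *
stat();s=sense();c=capture('wrist')
p=rays(c,[(165,268),(386,268),(142,47),(407,47),(148,12),(403,12)],52,s)[:,:2]
print(p.round(1),np.linalg.norm(p[0]-p[1]),np.linalg.norm(p[0]-p[2]),p[:4].mean(0))
e=p[2]+p[3]-p[0]-p[1];print(np.degrees(np.arctan2(e[1],e[0])))
P=cloud(c,s);z=P[...,2]
m=(z>75)&(z<100)&(abs(P[...,0]-455)<50)&(abs(P[...,1]-350)<60)
print(cv2.minAreaRect(P[m][:,:2].astype(np.float32)))
go((453.8,349,120,-8.5),(453.8,349,79,-8.5))
"
```

```text
t 2.2 grasp [452.  348.2 199.9] yaw -8.5 F [ 0.6 -0.7 -0.4] w 69.9 gf 0.0
[[408.4 445. ]
 [381.3 265. ]
 [573.6 420.5]
 [546.8 241.3]
 [593.8 411. ]
 [568.7 243.1]] 182.02656084013196 167.0197637033383 [477.5043929  342.97451449]
-8.305394671164107
((454.7579345703125, 347.17486572265625), (45.446834564208984, 14.06299114227295), 82.06353759765625)
[0.16, -0.1, 8.01] [-0.0, 0.1, -0.1]
[0.17, -0.1, 12.11] [-0.0, 0.1, -0.1]
```

>>> step_arm --plan '[{"offset": [0.2,0.0,4.0],"rot": [0,0.1,0],"gripper": 7},{"offset": [0.2,0.0,8.0],"rot": [0,0.1,0],"gripper": 7},{"offset": [0.2,0.0,10.5],"rot": [0,0.1,0],"gripper": 7},{"offset": [0.2,0.0,12.0],"rot": [0,0.1,0],"gripper": 7},{"offset": [0.2,0.0,12.0],"rot": [0,0.1,0],"gripper": 4},{"offset": [0.2,0.0,12.0],"rot": [0,0.1,0],"gripper": 4},{"offset": [0.2,0.0,12.0],"rot": [0,0.1,0],"gripper": 4},{"offset": [0.2,0.0,12.0],"rot": [0,0.1,0],"gripper": 4}]'

```text
time_s: 3.1
eef_pos: [454.2, 349.0, 134.6]
ee_rot: [-0.0, 0.997, -0.074, 0.001]
force: [0.4, -0.8, -0.4]
grip_width: 0.532
grip_force: 45.3
```

```bash
python3 -c "
from h import *
stat()
a=np.radians(-8.4);s=sense();p=s['eef_pos'];d=np.array([np.cos(a),np.sin(a)])
for k in (60,115,125,132,140): go((p[0]+k*d[0],p[1]+k*d[1],p[2]-54,-8.4))
"
```

```text
t 3.1 grasp [454.3 349.   80.6] yaw -8.5 F [ 0.4 -0.8 -0.4] w 45.4 gf 45.3
[6.0, -0.01, 0.01] [-0.0, -0.1, -0.1]
[11.5, -0.02, 0.02] [-0.0, -0.1, -0.1]
[12.5, -0.02, 0.02] [-0.0, -0.1, -0.1]
[13.2, -0.02, 0.02] [-0.0, -0.1, -0.1]
[14.0, -0.02, 0.02] [-0.0, -0.1, -0.1]
```

>>> step_arm --plan '[{"offset": [2,0,0],"rot": [0,0,0],"gripper": 4},{"offset": [5,0,0],"rot": [0,0,0],"gripper": 4},{"offset": [8,0,0],"rot": [0,0,0],"gripper": 4},{"offset": [10.5,0,0],"rot": [0,0,0],"gripper": 4},{"offset": [12,0,0],"rot": [0,0,0],"gripper": 4},{"offset": [12.6,0,0],"rot": [0,0,0],"gripper": 4},{"offset": [13.0,0,0],"rot": [0,0,0],"gripper": 4},{"offset": [13.3,0,0],"rot": [0,0,0],"gripper": 4},{"offset": [13.6,0,0],"rot": [0,0,0],"gripper": 4},{"offset": [13.6,0,0],"rot": [0,0,0],"gripper": 4}]'

```text
time_s: 4.1
eef_pos: [587.2, 329.3, 134.6]
ee_rot: [0.0, 0.997, -0.074, -0.001]
force: [-9.6, -4.3, 8.3]
grip_width: 0.528
grip_force: 46.4
```

```bash
python3 -c "
from h import *
stat()"
```

```text
t 4.1 grasp [587.  329.3  80.6] yaw -8.5 F [-9.6 -4.3  8.3] w 45.1 gf 46.4
```

>>> step_arm --plan '[{"offset": [0.4,0,0],"rot": [0,0,0],"gripper": 4},{"offset": [0.7,0,0],"rot": [0,0,0],"gripper": 4},{"offset": [0.7,0,0],"rot": [0,0,0],"gripper": 4},{"offset": [0.7,0,0],"rot": [0,0,0],"gripper": 4}]'

```text
time_s: 4.5
eef_pos: [589.3, 329.3, 134.1]
ee_rot: [0.002, 0.997, -0.073, -0.008]
force: [-40.8, -6.0, 22.8]
grip_width: 0.533
grip_force: 48.4
```

```bash
python3 -c "
from h import *
stat()"
```

```text
t 4.5 grasp [588.4 329.1  80.1] yaw -8.3 F [-40.8  -6.   22.8] w 45.5 gf 48.4
```

>>> step_arm --plan '[{"offset": [-0.6,0,0],"rot": [0,0,0],"gripper": 4},{"offset": [-0.6,0,0],"rot": [0,0,0],"gripper": 7},{"offset": [-0.6,0,0],"rot": [0,0,0],"gripper": 7},{"offset": [-0.6,0,0],"rot": [0,0,0],"gripper": 7},{"offset": [-0.6,0,-3],"rot": [0,0,0],"gripper": 7},{"offset": [-0.6,0,-8],"rot": [0,0,0],"gripper": 7},{"offset": [-0.6,0,-12],"rot": [0,0,0],"gripper": 7},{"offset": [-0.6,0,-12],"rot": [0,0,0],"gripper": 7}]'

```text
time_s: 5.3
eef_pos: [590.8, 329.5, 260.6]
ee_rot: [-0.002, 0.997, -0.074, 0.006]
force: [0.3, 1.1, 0.4]
grip_width: 0.821
grip_force: 0.0
```

```bash
python3 -c "
from h import *
stat();go((580,6,280,1))"
```

```text
t 5.3 grasp [591.4 329.8 206.6] yaw -8.5 F [0.3 1.1 0.4] w 70.1 gf 0.0
[3.78, 32.12, -7.48] [-0.3, -0.6, -9.5]
```

>>> step_arm --plan '[{"offset": [3.8,32.1,-7.5],"rot": [-0.3,-0.6,-9.5],"gripper": 4.5},{"offset": [3.8,32.1,-7.5],"rot": [-0.3,-0.6,-9.5],"gripper": 4.5},{"offset": [3.8,32.1,-7.5],"rot": [-0.3,-0.6,-9.5],"gripper": 4.5},{"offset": [3.8,32.1,-7.5],"rot": [-0.3,-0.6,-9.5],"gripper": 4.5},{"offset": [3.8,32.1,-7.5],"rot": [-0.3,-0.6,-9.5],"gripper": 4.5},{"offset": [3.8,32.1,-7.5],"rot": [-0.3,-0.6,-9.5],"gripper": 4.5},{"offset": [3.8,32.1,-7.5],"rot": [-0.3,-0.6,-9.5],"gripper": 4.5},{"offset": [3.8,32.1,-7.5],"rot": [-0.3,-0.6,-9.5],"gripper": 4.5},{"offset": [3.8,32.1,-7.5],"rot": [-0.3,-0.6,-9.5],"gripper": 4.5},{"offset": [3.8,32.1,-7.5],"rot": [-0.3,-0.6,-9.5],"gripper": 4.5}]'

```text
time_s: 6.3
eef_pos: [579.6, 6.9, 328.1]
ee_rot: [0.002, 1.0, 0.009, -0.006]
force: [0.2, 0.4, -0.4]
grip_width: 0.528
grip_force: 0.0
```

```bash
python3 - <<'E'
from h import *
stat();s=sense();c=capture('wrist');save(c,'w2')
P=cloud(c,s);z=P[...,2];im=c['color'].astype(int);br=im.max(2);sat=im.max(2)-im.min(2)
def rows(m,name):
    n,l,st,ce=cv2.connectedComponentsWithStats(m.astype(np.uint8))
    for i in range(1,n):
        if st[i,4]>150:
            v,u=np.nonzero(l==i);W=rays(c,np.c_[u,v],45,s)[:,:2];r=cv2.minAreaRect(W.astype(np.float32))
            print(name,st[i,4],'c',W.mean(0).round(1),'rect',np.round(r[0],1),np.round(r[1],1),round(r[2],1),'z',round(float(np.median(z[l==i])),1))
reg=(abs(P[...,0]-594)<85)&(abs(P[...,1]-5)<185)
rows(reg&(z>46)&(z<75)&(br>140)&(sat<40),'white')
rows(reg&(z>46)&(z<75)&(br<60),'cap')
hsv=cv2.cvtColor(c['color'],cv2.COLOR_RGB2HSV)
b=reg&(hsv[...,0]>105)&(hsv[...,0]<125)&(hsv[...,1]>150)
v,u=np.nonzero(b);print('blue',cv2.minAreaRect(rays(c,np.c_[u,v],12,s)[:,:2].astype(np.float32)))
E
```

```text
t 6.3 grasp [579.    6.7 274.1] yaw 1.1 F [ 0.2  0.4 -0.4] w 45.1 gf 0.0
white 1641 c [592.2 148.2] rect [590.5 147.2] [85.  20.3] 1.0 z 55.2
white 1821 c [589.7  88.8] rect [586.8  87.5] [94.6 22.2] 1.0 z 55.2
white 1761 c [594.5  29.9] rect [592.6  28.5] [85.2 24.6] 0.8 z 55.4
white 1947 c [592.1 -29.6] rect [588.9 -31.9] [94.8 25.4] 1.0 z 55.4
white 1798 c [596.3 -88.9] rect [594.8 -91.6] [85.3 27.1] 1.0 z 55.5
cap 602 c [643.2 149.6] rect [642.7 149.5] [17.8 27.8] 1.1 z 57.8
cap 570 c [644.3  90.6] rect [643.8  90.4] [17.8 26.4] 1.1 z 58.0
cap 174 c [645.7  31.8] rect [644.9  31.6] [17.8 24.3] 1.1 z 57.7
cap 163 c [647.4 -28.2] rect [646.1 -27.8] [17.8 24.5] 1.1 z 57.7
cap 574 c [647.7 -86.8] rect [647.2 -86.6] [17.8 27.1] 1.1 z 58.2
cap 486 c [538.1 147.8] rect [539.4 147.9] [21.4 28.5] 1.0 z 57.8
cap 319 c [539.3  30.5] rect [540.4  30.2] [19.3 24.7] 1.0 z 57.9
cap 444 c [542.5 -88.7] rect [542.5 -88.5] [19.3 26.8] 1.0 z 58.2
blue ((509.38690185546875, 136.4771270751953), (300.3945007324219, 674.3641967773438), 33.45698928833008)
```

View pics/w2.png

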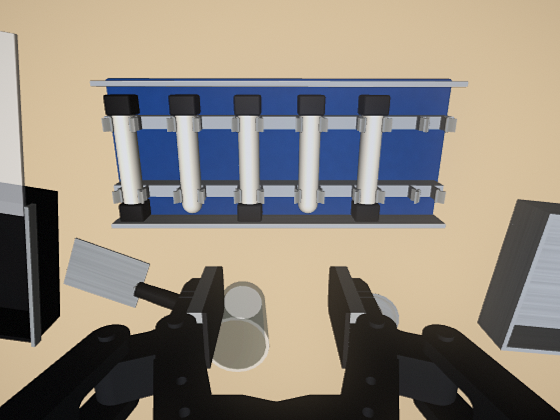

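The wrist view shows 3 doubles and 2 singles (columns 125, 190, 248, 310 and 370), with the right-hand station empty. Wrist and top disagree by about 5 mm in y, so I'll re-measure now that the arm is at rest.

```bash
cat > tubes.py <<'E'
from h import *
def tubes(name,s):
    c=capture(name);P=cloud(c,s);z=P[...,2];im=c['color'].astype(int);br=im.max(2);sat=im.max(2)-im.min(2)
    m=(abs(P[...,0]-594)<20)&(abs(P[...,1]-5)<185)&(z>44)&(z<75)&(sat<45)
    n,l,st,ce=cv2.connectedComponentsWithStats(m.astype(np.uint8))
    for i in range(1,n):
        if st[i,4]>25:
            v,u=np.nonzero(l==i);W=rays(c,np.c_[u,v],51,s)[:,:2]
            print(name,st[i,4],'ray',W.mean(0).round(1),'cloud',P[l==i].mean(0).round(1),'w',np.ptp(W[:,1]).round(1))
E
python3 - <<'E'
from tubes import *
stat();tubes('wrist',sense());tubes('top',None)
E
```

```text
t 6.3 grasp [579.    6.9 274.2] yaw 1.1 F [0.1 0.1 0.4] w 44.9 gf 0.0
wrist 931 ray [593.9 144.5] cloud [594.4 143.5  53.6] w 21.4
wrist 874 ray [593.7  87.2] cloud [594.3  86.5  53.9] w 20.4
wrist 855 ray [593.6  29.9] cloud [594.2  29.7  54.2] w 19.9
wrist 851 ray [593.8 -27.4] cloud [594.4 -27.   54.2] w 20.0
wrist 881 ray [593.8 -84.7] cloud [594.4 -83.8  54.1] w 20.8
top 41 ray [605.   34.9] cloud [604.4  34.8  53.7] w 18.1
top 67 ray [600.1 -20.7] cloud [599.5 -20.7  54.1] w 16.0
top 118 ray [594.9 -80.1] cloud [594.5 -79.9  53.3] w 20.1
```

```bash
python3 - <<'E'
from h import *
go((594,147,120,1),(594,147,53,1))
E
```

```text
[1.88, -14.03, 15.36] [0.2, 0.6, 0.1]
[1.95, -14.06, 22.06] [0.2, 0.6, 0.1]
```

>>> step_arm --plan '[{"offset": [1.9,-14.0,13],"rot": [0.2,0.6,0.1],"gripper": 4.5},{"offset": [1.9,-14.0,13],"rot": [0.2,0.6,0.1],"gripper": 4.5},{"offset": [1.9,-14.0,13],"rot": [0.2,0.6,0.1],"gripper": 4.5},{"offset": [1.9,-14.0,13],"rot": [0.2,0.6,0.1],"gripper": 4.5},{"offset": [1.9,-14.0,15],"rot": [0.2,0.6,0.1],"gripper": 4.5},{"offset": [1.9,-14.0,15.4],"rot": [0.2,0.6,0.1],"gripper": 4.5},{"offset": [1.9,-14.0,19],"rot": [0.2,0.6,0.1],"gripper": 4.5},{"offset": [1.9,-14.0,21],"rot": [0.2,0.6,0.1],"gripper": 4.5},{"offset": [1.9,-14.0,22],"rot": [0.2,0.6,0.1],"gripper": 4.5},{"offset": [1.9,-14.0,22],"rot": [0.2,0.6,0.1],"gripper": 4.5}]'

```text
time_s: 7.45
eef_pos: [593.8, 145.1, 107.8]
ee_rot: [0.0, 1.0, 0.008, -0.0]
force: [-0.3, 0.1, -0.2]
grip_width: 0.526
grip_force: 0.0
```

```bash
python3 -c "
from h import *
stat();c=capture('wrist');save(c,'w3')"
```

```text
t 7.5 grasp [593.8 145.   53.8] yaw 0.9 F [-0.3  0.1 -0.2] w 44.9 gf 0.0
```

View pics/w3.png

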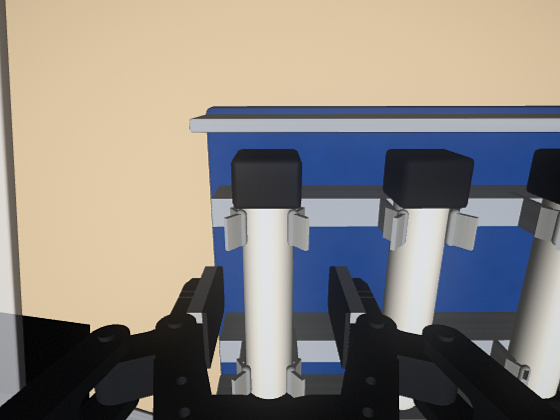

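The tube sits at columns 246–294 between the open pads (inner edges 222 and 330), about 2 mm to the +y side. I'll shift, close and pull.

>>> step_arm --plan '[{"offset": [-0.2,-0.2,0.1],"rot": [0,0,0],"gripper": 4.5},{"offset": [-0.2,-0.2,0.1],"rot": [0,0,0],"gripper": 1.0},{"offset": [-0.2,-0.2,0.1],"rot": [0,0,0],"gripper": 1.0},{"offset": [-0.2,-0.2,0.1],"rot": [0,0,0],"gripper": 1.0},{"offset": [-0.2,-0.2,0.1],"rot": [0,0,0],"gripper": 1.0},{"offset": [-0.2,-0.2,0.1],"rot": [0,0,0],"gripper": 1.0}]' --squeeze 60

```text
time_s: 8.1
eef_pos: [592.1, 147.5, 108.0]
ee_rot: [0.0, 1.0, 0.008, 0.001]
force: [-2.1, 1.1, 6.4]
grip_width: 0.214
grip_force: 58.6
```

```bash
python3 -c "
from h import *
stat()"
```

```text
t 8.1 grasp [592.2 147.4  54. ] yaw 0.9 F [-2.1  1.1  6.4] w 18.3 gf 58.6
```

>>> step_arm --plan '[{"offset": [0,0,0],"rot": [0,0,0],"gripper": 3},{"offset": [0,0,0.3],"rot": [0,0,0],"gripper": 3},{"offset": [0,0,0.3],"rot": [0,0,0],"gripper": 1.0},{"offset": [0,0,0.3],"rot": [0,0,0],"gripper": 1.0},{"offset": [0,0,0.3],"rot": [0,0,0],"gripper": 1.0},{"offset": [0,0,0.3],"rot": [0,0,0],"gripper": 1.0},{"offset": [0,0,0.3],"rot": [0,0,0],"gripper": 1.0}]'

```text
time_s: 8.8
eef_pos: [591.6, 147.4, 103.7]
ee_rot: [0.0, 1.0, 0.008, -0.0]
force: [-0.3, 2.3, -2.6]
grip_width: 0.205
grip_force: 58.6
```

```bash
python3 -c "
from h import *
stat()"
```

```text
t 8.8 grasp [591.6 147.3  49.7] yaw 0.9 F [-0.3  2.3 -2.6] w 17.5 gf 58.6
```

>>> step_arm --plan '[{"offset": [0,0,-0.5],"rot": [0,0,0],"gripper": 1.0},{"offset": [0,0,-1.0],"rot": [0,0,0],"gripper": 1.0},{"offset": [0,0,-1.5],"rot": [0,0,0],"gripper": 1.0},{"offset": [0,0,-2.0],"rot": [0,0,0],"gripper": 1.0},{"offset": [0,0,-4.0],"rot": [0,0,0],"gripper": 1.0},{"offset": [0,0,-8],"rot": [0,0,0],"gripper": 1.0},{"offset": [0,0,-12],"rot": [0,0,0],"gripper": 1.0},{"offset": [0,0,-12],"rot": [0,0,0],"gripper": 1.0}]'

```text
time_s: 9.6
eef_pos: [593.7, 147.2, 231.1]
ee_rot: [0.0, 1.0, 0.008, 0.006]
force: [0.9, 0.3, -0.9]
grip_width: 0.209
grip_force: 60.2
```

```bash
python3 - <<'E'
from h import *
stat();s=sense();c=capture('wrist');save(c,'w4')
a=np.radians(-8.4);u=np.array([np.cos(a),np.sin(a)]);v=np.array([-u[1],u[0]]);b=np.array([478.5,344.5])
for k in(46,0,-46):
    p=b+k*v+0*u;print(k,p.round(1))
p=b+46*v;go((*p,160,-8.4),(*p,45,-8.4),(*p,26,-8.4))
E
```

```text
t 9.6 grasp [594.4 147.2 177.1] yaw 0.9 F [ 0.9  0.3 -0.9] w 17.9 gf 60.2
46 [485.2 390. ]
0 [478.5 344.5]
-46 [471.8 299. ]
[-10.38, -24.46, 1.28] [0.0, -0.4, 9.3]
[-10.47, -24.47, 12.78] [0.0, -0.4, 9.3]
[-10.48, -24.47, 14.68] [0.0, -0.4, 9.3]
```

View pics/w4.png

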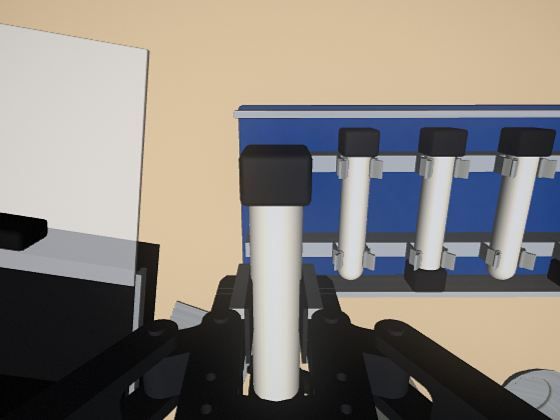

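The tube is held at columns 250–302, level and straight. The open box is at lower left.

>>> step_arm --plan '[{"offset": [-10.4,-24.5,1.0],"rot": [0,-0.4,9.3],"gripper": 1.0},{"offset": [-10.4,-24.5,1.0],"rot": [0,-0.4,9.3],"gripper": 1.0},{"offset": [-10.4,-24.5,1.0],"rot": [0,-0.4,9.3],"gripper": 1.0},{"offset": [-10.4,-24.5,1.0],"rot": [0,-0.4,9.3],"gripper": 1.0},{"offset": [-10.4,-24.5,1.0],"rot": [0,-0.4,9.3],"gripper": 1.0},{"offset": [-10.4,-24.5,1.0],"rot": [0,-0.4,9.3],"gripper": 1.0},{"offset": [-10.4,-24.5,1.3],"rot": [0,-0.4,9.3],"gripper": 1.0},{"offset": [-10.4,-24.5,5],"rot": [0,-0.4,9.3],"gripper": 1.0},{"offset": [-10.4,-24.5,8],"rot": [0,-0.4,9.3],"gripper": 1.0},{"offset": [-10.4,-24.5,9],"rot": [0,-0.4,9.3],"gripper": 1.0},{"offset": [-10.4,-24.5,9],"rot": [0,-0.4,9.3],"gripper": 1.0}]'

```text
time_s: 10.75
eef_pos: [484.2, 389.3, 132.6]
ee_rot: [0.001, 0.997, -0.074, -0.004]
force: [-0.3, 0.5, -0.5]
grip_width: 0.21
grip_force: 60.2
```

```bash
python3 - <<'E'
from h import *
stat();s=sense();c=capture('wrist');save(c,'w5')
p=(485.2,390);go((*p,45,-8.4),(*p,26,-8.4))
E
```

```text
t 10.8 grasp [483.7 389.2  78.6] yaw -8.5 F [-0.3  0.5 -0.5] w 18.0 gf 60.2
[0.08, -0.03, 3.53] [0.1, 0.4, -0.0]
[0.09, -0.03, 5.43] [0.1, 0.4, -0.0]
```

View pics/w5.png

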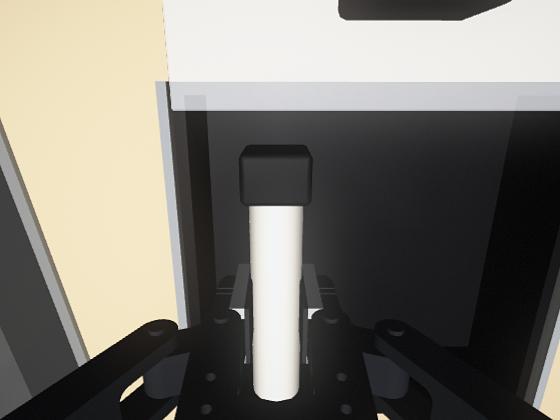

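The tube is over the box with its cap at (275,175), well clear of the left wall (column 185) and the cover edge (row 110).

>>> step_arm --plan '[{"offset": [0.1,0,2],"rot": [0.1,0.4,0],"gripper": 1.0},{"offset": [0.1,0,4],"rot": [0.1,0.4,0],"gripper": 1.0},{"offset": [0.1,0,5],"rot": [0.1,0.4,0],"gripper": 1.0},{"offset": [0.1,0,5.4],"rot": [0.1,0.4,0],"gripper": 1.0},{"offset": [0.1,0,5.4],"rot": [0.1,0.4,0],"gripper": 1.0},{"offset": [0.1,0,5.4],"rot": [0.1,0.4,0],"gripper": 3.2},{"offset": [0.1,0,5.4],"rot": [0.1,0.4,0],"gripper": 3.2},{"offset": [0.1,0,5.4],"rot": [0.1,0.4,0],"gripper": 3.2},{"offset": [0.1,0,3],"rot": [0.1,0.4,0],"gripper": 3.2},{"offset": [0.1,0,-2],"rot": [0.1,0.4,0],"gripper": 3.2},{"offset": [0.1,0,-7],"rot": [0.1,0.4,0],"gripper": 4},{"offset": [0.1,0,-8],"rot": [0.1,0.4,0],"gripper": 4.5}]'

```text
time_s: 12.0
eef_pos: [487.0, 391.3, 221.5]
ee_rot: [-0.003, 0.997, -0.073, 0.005]
force: [-0.0, -0.7, 0.8]
grip_width: 0.527
grip_force: 0.0
```

```bash
python3 - <<'E'
from h import *
stat();s=sense();c=capture('wrist');save(c,'w6')
p=(593.5,31);go((*p,150,1),(*p,100,1),(*p,50,1))
E
```

```text
t 12.0 grasp [487.6 391.7 167.5] yaw -8.4 F [-0.  -0.7  0.8] w 45.0 gf 0.0
[15.8, 34.09, 1.52] [-0.3, -0.5, -9.4]
[15.75, 34.12, 6.52] [-0.3, -0.5, -9.4]
[15.71, 34.16, 11.52] [-0.3, -0.5, -9.4]
```

View pics/w6.png

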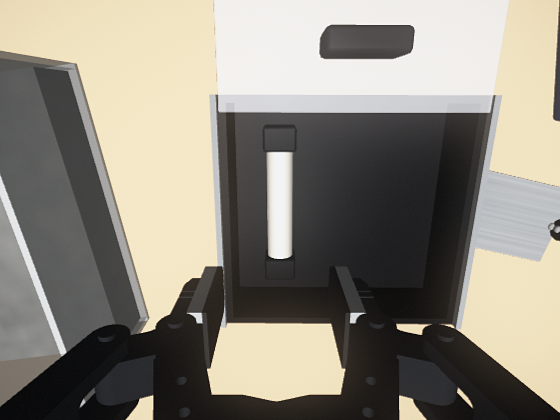

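The first double lies well in the box (caps at (279,138) and (280,265)). Next is the double at station y=29.

>>> step_arm --plan '[{"offset": [15.8,34.1,1.5],"rot": [-0.3,-0.5,-9.4],"gripper": 4.5},{"offset": [15.8,34.1,1.5],"rot": [-0.3,-0.5,-9.4],"gripper": 4.5},{"offset": [15.8,34.1,1.5],"rot": [-0.3,-0.5,-9.4],"gripper": 4.5},{"offset": [15.8,34.1,1.5],"rot": [-0.3,-0.5,-9.4],"gripper": 4.5},{"offset": [15.8,34.1,1.5],"rot": [-0.3,-0.5,-9.4],"gripper": 4.5},{"offset": [15.8,34.1,1.5],"rot": [-0.3,-0.5,-9.4],"gripper": 4.5},{"offset": [15.8,34.1,1.5],"rot": [-0.3,-0.5,-9.4],"gripper": 4.5},{"offset": [15.8,34.1,1.5],"rot": [-0.3,-0.5,-9.4],"gripper": 4.5},{"offset": [15.8,34.1,1.5],"rot": [-0.3,-0.5,-9.4],"gripper": 4.5},{"offset": [15.8,34.1,4],"rot": [-0.3,-0.5,-9.4],"gripper": 4.5},{"offset": [15.8,34.1,6],"rot": [-0.3,-0.5,-9.4],"gripper": 4.5},{"offset": [15.8,34.1,6],"rot": [-0.3,-0.5,-9.4],"gripper": 4.5}]'

```text
time_s: 13.25
eef_pos: [590.6, 31.1, 150.8]
ee_rot: [0.002, 1.0, 0.009, -0.007]
force: [0.7, -0.3, 0.1]
grip_width: 0.525
grip_force: 0.0
```

```bash
python3 - <<'E'
from h import *
stat();s=sense()
p=(593.5,31);go((*p,100,1),(*p,49,1))
E
```

```text
t 13.2 grasp [589.8  30.9  96.8] yaw 1.1 F [ 0.7 -0.3  0.1] w 44.9 gf 0.0
[0.28, 0.01, -0.32] [0.2, 0.8, 0.1]
[0.36, -0.0, 4.77] [0.2, 0.8, 0.1]
```

>>> step_arm --plan '[{"offset": [0.2,0,2.5],"rot": [0,0.3,0],"gripper": 4.5},{"offset": [0.2,0,4],"rot": [0,0.3,0],"gripper": 4.5},{"offset": [0.2,0,4.6],"rot": [0,0.3,0],"gripper": 4.5},{"offset": [0.2,0,4.6],"rot": [0,0.3,0],"gripper": 4.5},{"offset": [0.2,0,4.6],"rot": [0,0.3,0],"gripper": 1},{"offset": [0.2,0,4.6],"rot": [0,0.3,0],"gripper": 1},{"offset": [0.2,0,4.6],"rot": [0,0.3,0],"gripper": 1},{"offset": [0.2,0,4.6],"rot": [0,0.3,0],"gripper": 1},{"offset": [0.2,0,4.6],"rot": [0,0.3,0],"gripper": 1}]'

```text
time_s: 14.15
eef_pos: [594.1, 30.4, 108.9]
ee_rot: [0.002, 1.0, 0.009, -0.001]
force: [-0.4, 3.8, 7.4]
grip_width: 0.209
grip_force: 58.7
```

```bash
python3 - <<'E'
from h import *
stat();print(sense()['ee_rot'].round(4))
E
```

```text
t 14.2 grasp [594.   30.2  54.9] yaw 1.0 F [-0.4  3.8  7.4] w 17.9 gf 58.7
[ 1.8e-03  1.0e+00  9.0e-03 -8.0e-04]
```

>>> step_arm --plan '[{"offset": [0,0,0],"rot": [0,0,0],"gripper": 3},{"offset": [0,-0.05,0.3],"rot": [0,0,0],"gripper": 3},{"offset": [0,-0.05,0.6],"rot": [0,0,0],"gripper": 3},{"offset": [0,-0.05,0.6],"rot": [0,0,0],"gripper": 1},{"offset": [0,-0.05,0.6],"rot": [0,0,0],"gripper": 1},{"offset": [0,-0.05,0.6],"rot": [0,0,0],"gripper": 1},{"offset": [0,-0.05,0.6],"rot": [0,0,0],"gripper": 1},{"offset": [0,-0.05,0.6],"rot": [0,0,0],"gripper": 1}]'

```text
time_s: 14.95
eef_pos: [593.3, 30.9, 101.2]
ee_rot: [0.002, 1.0, 0.009, -0.002]
force: [0.5, 4.1, -2.7]
grip_width: 0.215
grip_force: 58.6
```

```bash
python3 - <<'E'
from h import *
stat()
E
```

```text
t 14.9 grasp [593.1  30.7  47.2] yaw 1.0 F [ 0.5  4.1 -2.7] w 18.3 gf 58.6
```

>>> step_arm --plan '[{"offset": [0,0,-0.5],"rot": [0,0,0],"gripper": 1.0},{"offset": [0,0,-1.0],"rot": [0,0,0],"gripper": 1.0},{"offset": [0,0,-1.5],"rot": [0,0,0],"gripper": 1.0},{"offset": [0,0,-2.0],"rot": [0,0,0],"gripper": 1.0},{"offset": [0,0,-4.0],"rot": [0,0,0],"gripper": 1.0},{"offset": [0,0,-8],"rot": [0,0,0],"gripper": 1.0},{"offset": [0,0,-11],"rot": [0,0,0],"gripper": 1.0},{"offset": [0,0,-12],"rot": [0,0,0],"gripper": 1.0},{"offset": [0,0,-12],"rot": [0,0,0],"gripper": 1.0},{"offset": [0,0,-12],"rot": [0,0,0],"gripper": 1.0}]'

```text
time_s: 15.95
eef_pos: [593.7, 30.7, 220.4]
ee_rot: [0.002, 1.0, 0.009, -0.003]
force: [-0.2, -0.2, -0.7]
grip_width: 0.21
grip_force: 60.1
```

```bash
python3 - <<'E'
from h import *
stat();go((478.5,344.5,160,-8.4),(478.5,344.5,80,-8.4))
E
```

```text
t 15.9 grasp [593.4  30.5 166.4] yaw 1.0 F [-0.2 -0.2 -0.7] w 17.9 gf 60.1
[-10.96, -31.58, 0.57] [0.3, 0.3, 9.4]
[-10.91, -31.61, 8.57] [0.3, 0.3, 9.4]
```

>>> step_arm --plan '[{"offset": [-10.9,-31.6,0.6],"rot": [0.3,0.3,9.4],"gripper": 1.0},{"offset": [-10.9,-31.6,0.6],"rot": [0.3,0.3,9.4],"gripper": 1.0},{"offset": [-10.9,-31.6,0.6],"rot": [0.3,0.3,9.4],"gripper": 1.0},{"offset": [-10.9,-31.6,0.6],"rot": [0.3,0.3,9.4],"gripper": 1.0},{"offset": [-10.9,-31.6,0.6],"rot": [0.3,0.3,9.4],"gripper": 1.0},{"offset": [-10.9,-31.6,0.6],"rot": [0.3,0.3,9.4],"gripper": 1.0},{"offset": [-10.9,-31.6,0.6],"rot": [0.3,0.3,9.4],"gripper": 1.0},{"offset": [-10.9,-31.6,0.6],"rot": [0.3,0.3,9.4],"gripper": 1.0},{"offset": [-10.9,-31.6,5],"rot": [0.3,0.3,9.4],"gripper": 1.0},{"offset": [-10.9,-31.6,8.5],"rot": [0.3,0.3,9.4],"gripper": 1.0},{"offset": [-10.9,-31.6,8.5],"rot": [0.3,0.3,9.4],"gripper": 1.0},{"offset": [-10.9,-31.6,8.5],"rot": [0.3,0.3,9.4],"gripper": 1.0}]'

```text
time_s: 17.15
eef_pos: [479.5, 344.0, 135.7]
ee_rot: [-0.0, 0.997, -0.073, 0.001]
force: [-0.2, 0.1, 0.1]
grip_width: 0.212
grip_force: 60.1
```

```bash
python3 - <<'E'
from h import *
stat();go((478.5,344.5,26,-8.4))
E
```

```text
t 17.1 grasp [479.5 344.   81.7] yaw -8.4 F [-0.2  0.1  0.1] w 18.1 gf 60.1
[-0.11, -0.03, 5.57] [-0.0, -0.1, -0.0]
```

>>> step_arm --plan '[{"offset": [-0.1,0,2],"rot": [0,0,0],"gripper": 1.0},{"offset": [-0.1,0,4],"rot": [0,0,0],"gripper": 1.0},{"offset": [-0.1,0,5],"rot": [0,0,0],"gripper": 1.0},{"offset": [-0.1,0,5.6],"rot": [0,0,0],"gripper": 1.0},{"offset": [-0.1,0,5.6],"rot": [0,0,0],"gripper": 1.0},{"offset": [-0.1,0,5.6],"rot": [0,0,0],"gripper": 3.2},{"offset": [-0.1,0,5.6],"rot": [0,0,0],"gripper": 3.2},{"offset": [-0.1,0,5.6],"rot": [0,0,0],"gripper": 3.2},{"offset": [-0.1,0,3],"rot": [0,0,0],"gripper": 3.2},{"offset": [-0.1,0,-2],"rot": [0,0,0],"gripper": 3.2},{"offset": [-0.1,0,-7],"rot": [0,0,0],"gripper": 4},{"offset": [-0.1,0,-7.5],"rot": [0,0,0],"gripper": 4.5}]'

```text
time_s: 18.35
eef_pos: [479.6, 345.5, 217.6]
ee_rot: [-0.003, 0.997, -0.073, 0.006]
force: [0.2, 0.5, -0.1]
grip_width: 0.527
grip_force: 0.0
```

```bash
python3 - <<'E'
from h import *
stat();p=(595.5,-85.5);go((*p,120,1))
E
```

```text
t 18.4 grasp [480.3 345.8 163.6] yaw -8.4 F [ 0.2  0.5 -0.1] w 45.0 gf 0.0
[17.68, 40.99, 4.27] [-0.4, -0.7, -9.4]
```

>>> step_arm --plan '[{"offset": [17.7,41,4.2],"rot": [0,0,-9.4],"gripper": 4.5},{"offset": [17.7,41,4.2],"rot": [0,0,-9.4],"gripper": 4.5},{"offset": [17.7,41,4.2],"rot": [0,0,-9.4],"gripper": 4.5},{"offset": [17.7,41,4.2],"rot": [0,0,-9.4],"gripper": 4.5},{"offset": [17.7,41,4.2],"rot": [0,0,-9.4],"gripper": 4.5},{"offset": [17.7,41,4.2],"rot": [0,0,-9.4],"gripper": 4.5},{"offset": [17.7,41,4.2],"rot": [0,0,-9.4],"gripper": 4.5},{"offset": [17.7,41,4.2],"rot": [0,0,-9.4],"gripper": 4.5},{"offset": [17.7,41,4.2],"rot": [0,0,-9.4],"gripper": 4.5},{"offset": [17.7,41,4.2],"rot": [0,0,-9.4],"gripper": 4.5},{"offset": [17.7,41,4.2],"rot": [0,0,-9.4],"gripper": 4.5},{"offset": [17.7,41,4.2],"rot": [0,0,-9.4],"gripper": 4.5}]'

```text
time_s: 19.55
eef_pos: [593.3, -85.8, 168.7]
ee_rot: [-0.0, 1.0, 0.009, 0.001]
force: [-0.2, 1.2, 0.2]
grip_width: 0.528
grip_force: 0.0
```

```bash
python3 - <<'E'
from tubes import *
stat();p=(595.5,-85.5);go((*p,49,1))
tubes('wrist',sense())
E
```

```text
t 19.6 grasp [593.4 -85.7 114.7] yaw 1.1 F [-0.2  1.2  0.2] w 45.1 gf 0.0
[0.21, -0.02, 6.57] [-0.1, -0.1, 0.1]
wrist 2478 ray [593.3 -29. ] cloud [594.6 -29.9  53.9] w 20.7
wrist 2351 ray [593.3 -85.7] cloud [594.6 -85.7  54.3] w 19.5
```

>>> step_arm --plan '[{"offset": [0.1,0,2.5],"rot": [0,0,0],"gripper": 4.5},{"offset": [0.1,0,4.5],"rot": [0,0,0],"gripper": 4.5},{"offset": [0.1,0,6],"rot": [0,0,0],"gripper": 4.5},{"offset": [0.1,0,6.5],"rot": [0,0,0],"gripper": 4.5},{"offset": [0.1,0,6.5],"rot": [0,0,0],"gripper": 4.5},{"offset": [0.1,0,6.5],"rot": [0,0,0],"gripper": 1},{"offset": [0.1,0,6.5],"rot": [0,0,0],"gripper": 1},{"offset": [0.1,0,6.5],"rot": [0,0,0],"gripper": 1},{"offset": [0.1,0,6.5],"rot": [0,0,0],"gripper": 1},{"offset": [0.1,0,6.5],"rot": [0,0,0],"gripper": 1}]'

```text
time_s: 20.6
eef_pos: [595.0, -86.2, 104.9]
ee_rot: [-0.0, 1.0, 0.009, 0.002]
force: [-0.3, 4.8, 6.2]
grip_width: 0.208
grip_force: 58.6
```

```bash
python3 - <<'E'
from h import *
stat()
E
```

```text
t 20.6 grasp [595.2 -86.1  50.9] yaw 1.0 F [-0.3  4.8  6.2] w 17.8 gf 58.6
```

Held; offset is 6 mm. I'll pull.

>>> step_arm --plan '[{"offset": [0,0,-0.5],"rot": [0,0,0],"gripper": 1.0},{"offset": [0,0,-1.0],"rot": [0,0,0],"gripper": 1.0},{"offset": [0,0,-1.5],"rot": [0,0,0],"gripper": 1.0},{"offset": [0,0,-2.0],"rot": [0,0,0],"gripper": 1.0},{"offset": [0,0,-4.0],"rot": [0,0,0],"gripper": 1.0},{"offset": [0,0,-8],"rot": [0,0,0],"gripper": 1.0},{"offset": [0,0,-11],"rot": [0,0,0],"gripper": 1.0},{"offset": [0,0,-12],"rot": [0,0,0],"gripper": 1.0},{"offset": [0,0,-12],"rot": [0,0,0],"gripper": 1.0},{"offset": [0,0,-12],"rot": [0,0,0],"gripper": 1.0}]'

```text
time_s: 21.6
eef_pos: [594.0, -86.9, 222.5]
ee_rot: [-0.0, 1.0, 0.009, 0.0]
force: [-0.2, 0.3, -1.6]
grip_width: 0.206
grip_force: 60.0
```

```bash
python3 - <<'E'
from h import *
stat();go((471.8,299,160,-8.4))
E
```

```text
t 21.6 grasp [594.  -86.8 168.5] yaw 1.0 F [-0.2  0.3 -1.6] w 17.6 gf 60.0
[-11.53, -38.8, 0.88] [-0.1, -0.0, 9.4]
```

>>> step_arm --plan '[{"offset": [-11.5,-38.8,0.9],"rot": [0,0,9.4],"gripper": 1.0},{"offset": [-11.5,-38.8,0.9],"rot": [0,0,9.4],"gripper": 1.0},{"offset": [-11.5,-38.8,0.9],"rot": [0,0,9.4],"gripper": 1.0},{"offset": [-11.5,-38.8,0.9],"rot": [0,0,9.4],"gripper": 1.0},{"offset": [-11.5,-38.8,0.9],"rot": [0,0,9.4],"gripper": 1.0},{"offset": [-11.5,-38.8,0.9],"rot": [0,0,9.4],"gripper": 1.0},{"offset": [-11.5,-38.8,0.9],"rot": [0,0,9.4],"gripper": 1.0},{"offset": [-11.5,-38.8,0.9],"rot": [0,0,9.4],"gripper": 1.0},{"offset": [-11.5,-38.8,0.9],"rot": [0,0,9.4],"gripper": 1.0},{"offset": [-11.5,-38.8,5],"rot": [0,0,9.4],"gripper": 1.0},{"offset": [-11.5,-38.8,8],"rot": [0,0,9.4],"gripper": 1.0},{"offset": [-11.5,-38.8,8],"rot": [0,0,9.4],"gripper": 1.0}]'

```text
time_s: 22.8
eef_pos: [470.7, 297.9, 138.9]
ee_rot: [0.002, 0.997, -0.073, -0.003]
force: [0.0, -0.4, 0.2]
grip_width: 0.208
grip_force: 60.1
```

```bash
python3 - <<'E'
from h import *
stat();go((471.8,299,26,-8.4));c=capture('wrist');save(c,'w7')
E
```

```text
t 22.8 grasp [470.3 297.8  84.9] yaw -8.4 F [ 0.  -0.4  0.2] w 17.8 gf 60.1
[0.13, -0.14, 5.89] [0.2, 0.4, 0.0]
```

View pics/w7.png

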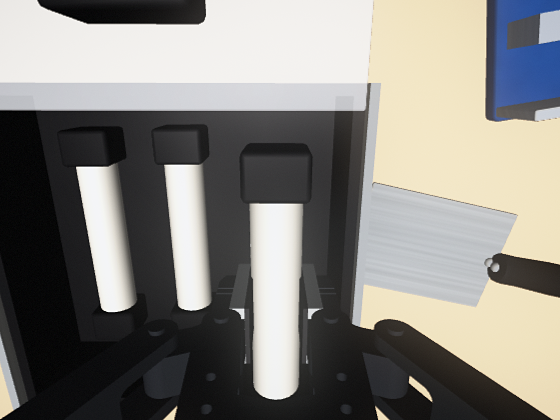

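Both earlier doubles are in place (columns 110 and 188), and the third is clear of the right wall. I'll lower it.

>>> step_arm --plan '[{"offset": [0.1,-0.1,2],"rot": [0,0.2,0],"gripper": 1.0},{"offset": [0.1,-0.1,4],"rot": [0,0.2,0],"gripper": 1.0},{"offset": [0.1,-0.1,5.2],"rot": [0,0.2,0],"gripper": 1.0},{"offset": [0.1,-0.1,5.8],"rot": [0,0.2,0],"gripper": 1.0},{"offset": [0.1,-0.1,5.8],"rot": [0,0.2,0],"gripper": 1.0},{"offset": [0.1,-0.1,5.8],"rot": [0,0.2,0],"gripper": 3.1},{"offset": [0.1,-0.1,5.8],"rot": [0,0.2,0],"gripper": 3.1},{"offset": [0.1,-0.1,5.8],"rot": [0,0.2,0],"gripper": 3.1},{"offset": [0.1,-0.1,3],"rot": [0,0.2,0],"gripper": 3.1},{"offset": [0.1,-0.1,-2],"rot": [0,0.2,0],"gripper": 3.1},{"offset": [0.1,-0.1,-7],"rot": [0,0.2,0],"gripper": 7},{"offset": [0.1,-0.1,-7.5],"rot": [0,0.2,0],"gripper": 7}]'

```text
time_s: 24.05
eef_pos: [475.2, 300.7, 225.3]
ee_rot: [-0.003, 0.997, -0.073, 0.008]
force: [0.4, -0.2, 0.1]
grip_width: 0.69
grip_force: 0.0
```

```bash
python3 - <<'E'
from h import *
stat();s=sense();c=capture('wrist');save(c,'w8');P=cloud(c,s);z=P[...,2];im=c['color'].astype(int)
a=np.radians(-8.4);u=np.array([np.cos(a),np.sin(a)]);v=np.array([-u[1],u[0]]);d=P[...,:2]-[478.5,344.5];bx=d@u;by=d@v
m=(abs(bx)<70)&(abs(by)<76)&(z<50)&(z>14)&(im.max(2)>110)
n,l,st,_=cv2.connectedComponentsWithStats(m.astype(np.uint8))
for i in range(1,n):
    if st[i,4]>100: k=l==i;print(st[i,4],bx[k].mean().round(1),by[k].mean().round(1),np.percentile(z[k],[5,50,95]).round(1))
go((586,330,130,-8.4),(586,330,79,-8.4))
E
```

```text
t 24.1 grasp [476.1 301.  171.3] yaw -8.4 F [ 0.4 -0.2  0.1] w 58.9 gf 0.0
2602 6.2 -45.2 [22.1 26.9 28.8]
2608 3.9 -2.0 [21.9 26.9 28.8]
2599 2.9 42.6 [21.6 26.8 28.8]
[10.55, -4.53, 4.03] [-0.3, -0.7, 0.0]
[10.49, -4.5, 9.13] [-0.3, -0.7, 0.0]
```

All three doubles lie flat (tube tops at 27 mm). Now I'll close the cover.

>>> step_arm --plan '[{"offset": [10.5,-4.5,4],"rot": [0,0,0],"gripper": 7},{"offset": [10.5,-4.5,4],"rot": [0,0,0],"gripper": 7},{"offset": [10.5,-4.5,4],"rot": [0,0,0],"gripper": 7},{"offset": [10.5,-4.5,4],"rot": [0,0,0],"gripper": 7},{"offset": [10.5,-4.5,4],"rot": [0,0,0],"gripper": 7},{"offset": [10.5,-4.5,4],"rot": [0,0,0],"gripper": 7}]'

```text
time_s: 24.7
eef_pos: [583.5, 329.2, 179.3]
ee_rot: [-0.0, 0.997, -0.073, 0.003]
force: [-1.5, 1.1, 0.2]
grip_width: 0.82
grip_force: 0.0
```

```bash
python3 - <<'E'
from h import *
stat();go((587.5,329.5,80,-8.4))
E
```

```text
t 24.7 grasp [583.7 329.2 125.3] yaw -8.4 F [-1.5  1.1  0.2] w 70.0 gf 0.0
[0.37, -0.09, 4.53] [-0.0, -0.3, 0.0]
```

>>> step_arm --plan '[{"offset": [0.3,-0.1,2.5],"rot": [0,0,0],"gripper": 7},{"offset": [0.3,-0.1,4],"rot": [0,0,0],"gripper": 7},{"offset": [0.3,-0.1,4.4],"rot": [0,0,0],"gripper": 7},{"offset": [0.3,-0.1,4.4],"rot": [0,0,0],"gripper": 7},{"offset": [0.3,-0.1,4.4],"rot": [0,0,0],"gripper": 4},{"offset": [0.3,-0.1,4.4],"rot": [0,0,0],"gripper": 4},{"offset": [0.3,-0.1,4.4],"rot": [0,0,0],"gripper": 4},{"offset": [0.3,-0.1,4.4],"rot": [0,0,0],"gripper": 4}]' --squeeze 40

```text
time_s: 25.5
eef_pos: [587.9, 329.1, 136.8]
ee_rot: [0.0, 0.997, -0.073, 0.003]
force: [-1.7, -4.2, 5.8]
grip_width: 0.527
grip_force: 42.3
```

```bash
python3 - <<'E'
from h import *
stat()
E
```

```text
t 25.5 grasp [588.3 329.1  82.8] yaw -8.4 F [-1.7 -4.2  5.8] w 45.0 gf 42.3
```

Pull 155 mm back to the shut stop.

>>> step_arm --plan '[{"offset": [-2,0,0],"rot": [0,0,0],"gripper": 4},{"offset": [-5,0,0],"rot": [0,0,0],"gripper": 4},{"offset": [-8,0,0],"rot": [0,0,0],"gripper": 4},{"offset": [-11,0,0],"rot": [0,0,0],"gripper": 4},{"offset": [-13,0,0],"rot": [0,0,0],"gripper": 4},{"offset": [-14.3,0,0],"rot": [0,0,0],"gripper": 4},{"offset": [-15,0,0],"rot": [0,0,0],"gripper": 4},{"offset": [-15.4,0,0],"rot": [0,0,0],"gripper": 4},{"offset": [-15.8,0,0],"rot": [0,0,0],"gripper": 4},{"offset": [-16.0,0,0],"rot": [0,0,0],"gripper": 4},{"offset": [-16.0,0,0],"rot": [0,0,0],"gripper": 4}]'

```text
time_s: 26.6
eef_pos: [434.1, 351.9, 136.9]
ee_rot: [-0.001, 0.997, -0.073, 0.01]
force: [24.4, -9.9, -1.0]
grip_width: 0.525
grip_force: 42.9
```

```bash
python3 - <<'E'
from h import *
stat()
E
```

```text
t 26.6 grasp [435.2 352.   82.9] yaw -8.4 F [24.4 -9.9 -1. ] w 44.8 gf 42.9
```

>>> step_arm --plan '[{"offset": [0.4,0,0],"rot": [0,0,0],"gripper": 4},{"offset": [0.4,0,0],"rot": [0,0,0],"gripper": 7},{"offset": [0.4,0,0],"rot": [0,0,0],"gripper": 7},{"offset": [0.4,0,0],"rot": [0,0,0],"gripper": 7},{"offset": [0.4,0,-3],"rot": [0,0,0],"gripper": 7},{"offset": [0.4,0,-7],"rot": [0,0,0],"gripper": 7},{"offset": [0.4,0,-9],"rot": [0,0,0],"gripper": 7},{"offset": [0.4,0,-9],"rot": [0,0,0],"gripper": 4.5},{"offset": [0.4,0,-9],"rot": [0,0,0],"gripper": 4.5}]'

```text
time_s: 27.5
eef_pos: [432.4, 352.5, 223.9]
ee_rot: [-0.0, 0.997, -0.073, 0.003]
force: [0.7, -1.0, -0.2]
grip_width: 0.527
grip_force: 0.0
```

```bash
python3 - <<'E'
from h import *
stat();s=sense();c=capture('wrist');save(c,'w9');P=cloud(c,s);z=P[...,2]
m=(z>75)&(z<100)&(abs(P[...,0]-445)<50)&(abs(P[...,1]-350)<50)
print(cv2.minAreaRect(P[m][:,:2].astype(np.float32)))
p=(592.5,89);go((*p,120,1))
E
```

```text
t 27.5 grasp [432.6 352.5 169.9] yaw -8.4 F [ 0.7 -1.  -0.2] w 45.0 gf 0.0
((434.552001953125, 350.3246154785156), (46.007286071777344, 13.936967849731445), 81.38973236083984)
[19.67, 23.72, 5.01] [0.0, -0.2, -9.4]
```

View pics/w9.png

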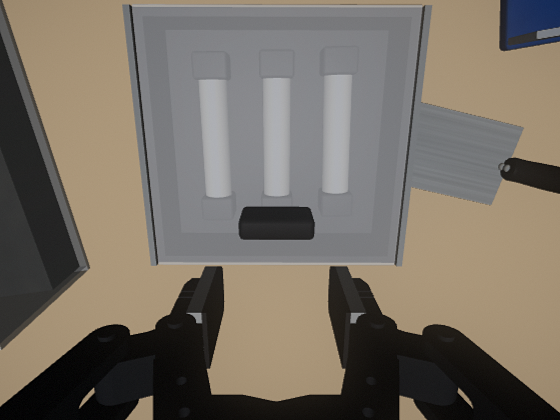

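The cover is fully shut over the three doubles: its front edge is flush at row 265 and the far edge at row 5. Now the singles.

>>> step_arm --plan '[{"offset": [19.7,23.7,5],"rot": [0,0,-9.4],"gripper": 4.5},{"offset": [19.7,23.7,5],"rot": [0,0,-9.4],"gripper": 4.5},{"offset": [19.7,23.7,5],"rot": [0,0,-9.4],"gripper": 4.5},{"offset": [19.7,23.7,5],"rot": [0,0,-9.4],"gripper": 4.5},{"offset": [19.7,23.7,5],"rot": [0,0,-9.4],"gripper": 4.5},{"offset": [19.7,23.7,5],"rot": [0,0,-9.4],"gripper": 4.5},{"offset": [19.7,23.7,5],"rot": [0,0,-9.4],"gripper": 4.5},{"offset": [19.7,23.7,5],"rot": [0,0,-9.4],"gripper": 4.5},{"offset": [19.7,23.7,5],"rot": [0,0,-9.4],"gripper": 4.5},{"offset": [19.7,23.7,5],"rot": [0,0,-9.4],"gripper": 4.5}]'

```text
time_s: 28.55
eef_pos: [592.7, 90.8, 175.2]
ee_rot: [-0.0, 1.0, 0.01, 0.002]
force: [0.6, -1.5, -0.6]
grip_width: 0.527
grip_force: 0.0
```

```bash
python3 - <<'E'
from h import *
from tubes import *
stat();p=(592.5,89);go((*p,49.5,1));tubes('wrist',sense())
E
```

```text
t 28.6 grasp [593.   90.8 121.2] yaw 1.1 F [ 0.6 -1.5 -0.6] w 45.0 gf 0.0
[-0.06, 0.18, 7.17] [-0.0, -0.3, 0.1]
wrist 2235 ray [593.2  88.4] cloud [594.5  88.4  54.2] w 19.7
wrist 2530 ray [593.5 -25.4] cloud [594.5 -23.9  53.5] w 23.1
```

>>> step_arm --plan '[{"offset": [0,0.2,3],"rot": [0,0,0],"gripper": 4.5},{"offset": [0,0.2,5.5],"rot": [0,0,0],"gripper": 4.5},{"offset": [0,0.2,6.7],"rot": [0,0,0],"gripper": 4.5},{"offset": [0,0.2,7.1],"rot": [0,0,0],"gripper": 4.5},{"offset": [0,0.2,7.1],"rot": [0,0,0],"gripper": 4.5},{"offset": [0,0.2,7.1],"rot": [0,0,0],"gripper": 1},{"offset": [0,0.2,7.1],"rot": [0,0,0],"gripper": 1},{"offset": [0,0.2,7.1],"rot": [0,0,0],"gripper": 1},{"offset": [0,0.2,7.1],"rot": [0,0,0],"gripper": 1},{"offset": [0,0.2,7.1],"rot": [0,0,0],"gripper": 1}]' --squeeze 60

```text
time_s: 29.6
eef_pos: [594.4, 87.9, 105.8]
ee_rot: [-0.0, 1.0, 0.009, 0.004]
force: [-1.5, 4.8, 6.4]
grip_width: 0.211
grip_force: 58.6
```

```bash
python3 - <<'E'
from h import *
stat()
E
```

```text
t 29.6 grasp [594.8  88.   51.8] yaw 1.0 F [-1.5  4.8  6.4] w 18.0 gf 58.6
```

>>> step_arm --plan '[{"offset": [0,0,-0.5],"rot": [0,0,0],"gripper": 1.0},{"offset": [0,0,-1.0],"rot": [0,0,0],"gripper": 1.0},{"offset": [0,0,-1.5],"rot": [0,0,0],"gripper": 1.0},{"offset": [0,0,-2.0],"rot": [0,0,0],"gripper": 1.0},{"offset": [0,0,-4.0],"rot": [0,0,0],"gripper": 1.0},{"offset": [0,0,-8],"rot": [0,0,0],"gripper": 1.0},{"offset": [0,0,-11],"rot": [0,0,0],"gripper": 1.0},{"offset": [0,0,-12],"rot": [0,0,0],"gripper": 1.0},{"offset": [0,0,-12],"rot": [0,0,0],"gripper": 1.0},{"offset": [0,0,-12],"rot": [0,0,0],"gripper": 1.0}]'

```text
time_s: 30.6
eef_pos: [592.7, 87.2, 222.8]
ee_rot: [-0.0, 1.0, 0.009, 0.002]
force: [0.6, -0.2, -1.9]
grip_width: 0.211
grip_force: 60.0
```

```bash
cat > tray.py <<'E'
from h import *
def tray():
    c=capture('top');P=cloud(c);z=P[...,2]
    m=(z>40)&(z<62)&(P[...,1]<-200)&(P[...,1]>-480)&(P[...,0]>300)&(P[...,0]<560)
    n,l,st,_=cv2.connectedComponentsWithStats(m.astype(np.uint8))
    i=1+np.argmax(st[1:,4]);r=cv2.minAreaRect(P[m][:,:2].astype(np.float32));print('tray',st[i,4],m.sum(),np.round(r[0],1),np.round(r[1],1),round(r[2],1))
    save(c,'toptray')
E
python3 - <<'E'
from tray import *
stat();tray()
E
```

```text
t 30.6 grasp [592.9  87.2 168.8] yaw 1.0 F [ 0.6 -0.2 -1.9] w 18.0 gf 60.0
tray 745 745 [ 455.8 -342.4] [172.3 165.5] 85.3
```

```bash
python3 -c "
from h import *
go((458.5,-310,160,-4.7))"
```

```text
[-14.12, 39.48, 0.81] [-0.0, -0.1, 5.7]
```

>>> step_arm --plan '[{"offset": [-14.1,39.5,0.8],"rot": [0,0,5.7],"gripper": 1.0},{"offset": [-14.1,39.5,0.8],"rot": [0,0,5.7],"gripper": 1.0},{"offset": [-14.1,39.5,0.8],"rot": [0,0,5.7],"gripper": 1.0},{"offset": [-14.1,39.5,0.8],"rot": [0,0,5.7],"gripper": 1.0},{"offset": [-14.1,39.5,0.8],"rot": [0,0,5.7],"gripper": 1.0},{"offset": [-14.1,39.5,0.8],"rot": [0,0,5.7],"gripper": 1.0},{"offset": [-14.1,39.5,0.8],"rot": [0,0,5.7],"gripper": 1.0},{"offset": [-14.1,39.5,0.8],"rot": [0,0,5.7],"gripper": 1.0},{"offset": [-14.1,39.5,0.8],"rot": [0,0,5.7],"gripper": 1.0},{"offset": [-14.1,39.5,0.8],"rot": [0,0,5.7],"gripper": 1.0},{"offset": [-14.1,39.5,0.8],"rot": [0,0,5.7],"gripper": 1.0}]'

```text
time_s: 31.75
eef_pos: [459.1, -309.7, 214.3]
ee_rot: [-0.001, 0.999, -0.041, 0.002]
force: [-0.3, 1.6, 0.0]
grip_width: 0.208
grip_force: 60.0
```

```bash
python3 - <<'E'
from tray import *
stat();s=sense();tray();c=capture('wrist');save(c,'w10');P=cloud(c,s);z=P[...,2]
m=(z>42)&(z<60)&(P[...,1]<-200)&(P[...,1]>-480)&(P[...,0]>300)&(P[...,0]<560)
print(cv2.minAreaRect(P[m][:,:2].astype(np.float32)))
E
```

```text
t 31.8 grasp [ 459.3 -309.6  160.3] yaw -4.7 F [-0.3  1.6  0. ] w 17.7 gf 60.0
tray 234 234 [ 489.2 -269.1] [ 68.4 163.2] 56.3
((456.9820861816406, -348.055908203125), (170.9254913330078, 165.3451385498047), 84.92342376708984)
```

View pics/w10.png

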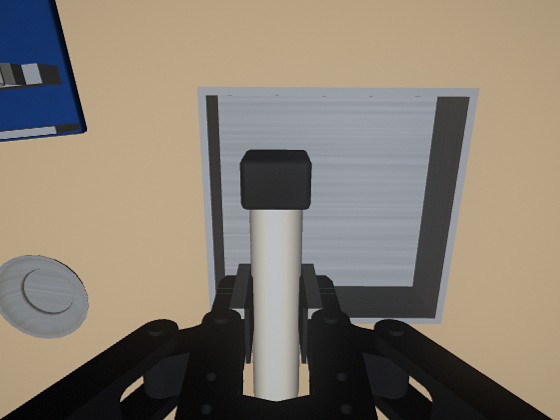

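The tube is over the left part of the tray (inner walls at columns 218 and 440). I'll lower and release.

>>> step_arm --plan '[{"offset": [0,0,4],"rot": [0,0,0],"gripper": 1.0},{"offset": [0,0,8],"rot": [0,0,0],"gripper": 1.0},{"offset": [0,0,11],"rot": [0,0,0],"gripper": 1.0},{"offset": [0,0,12.8],"rot": [0,0,0],"gripper": 1.0},{"offset": [0,0,13.4],"rot": [0,0,0],"gripper": 1.0},{"offset": [0,0,13.4],"rot": [0,0,0],"gripper": 1.0},{"offset": [0,0,13.4],"rot": [0,0,0],"gripper": 3.6},{"offset": [0,0,13.4],"rot": [0,0,0],"gripper": 3.6},{"offset": [0,0,13.4],"rot": [0,0,0],"gripper": 3.6},{"offset": [0,0,10],"rot": [0,0,0],"gripper": 3.6},{"offset": [0,0,5],"rot": [0,0,0],"gripper": 3.6},{"offset": [0,0,0],"rot": [0,0,0],"gripper": 4.5}]'

```text
time_s: 33.05
eef_pos: [459.0, -309.9, 217.5]
ee_rot: [-0.0, 0.999, -0.041, 0.003]
force: [0.6, -0.3, 0.3]
grip_width: 0.524
grip_force: 0.0
```

```bash
python3 - <<'E'
from h import *
stat();p=(594.5,-27.5);go((*p,120,1))
E
```

```text
t 33.0 grasp [ 459.3 -309.9  163.5] yaw -4.7 F [ 0.6 -0.3  0.3] w 44.7 gf 0.0
[11.18, -29.25, 4.43] [-0.0, -0.3, -5.7]
```

>>> step_arm --plan '[{"offset": [11.2,-29.2,4.2],"rot": [0,0,-5.7],"gripper": 4.5},{"offset": [11.2,-29.2,4.2],"rot": [0,0,-5.7],"gripper": 4.5},{"offset": [11.2,-29.2,4.2],"rot": [0,0,-5.7],"gripper": 4.5},{"offset": [11.2,-29.2,4.2],"rot": [0,0,-5.7],"gripper": 4.5},{"offset": [11.2,-29.2,4.2],"rot": [0,0,-5.7],"gripper": 4.5},{"offset": [11.2,-29.2,4.2],"rot": [0,0,-5.7],"gripper": 4.5},{"offset": [11.2,-29.2,4.2],"rot": [0,0,-5.7],"gripper": 4.5},{"offset": [11.2,-29.2,4.2],"rot": [0,0,-5.7],"gripper": 4.5},{"offset": [11.2,-29.2,4.2],"rot": [0,0,-5.7],"gripper": 4.5},{"offset": [11.2,-29.2,4.2],"rot": [0,0,-5.7],"gripper": 4.5}]'

```text
time_s: 34.05
eef_pos: [594.7, -29.7, 174.7]
ee_rot: [0.0, 1.0, 0.008, 0.003]
force: [0.9, -0.3, -0.0]
grip_width: 0.53
grip_force: 0.0
```

```bash
python3 - <<'E'
from tubes import *
stat();p=(594.5,-27.5);go((*p,49.5,1));tubes('wrist',sense())
E
```

```text
t 34.0 grasp [595.  -29.7 120.7] yaw 0.9 F [ 0.9 -0.3 -0. ] w 45.2 gf 0.0
[-0.06, -0.22, 7.12] [0.0, -0.3, -0.1]
wrist 2213 ray [593.3 -27.8] cloud [594.7 -27.8  54.3] w 19.4
```

>>> step_arm --plan '[{"offset": [0,-0.2,3],"rot": [0,0,0],"gripper": 4.5},{"offset": [0,-0.2,5.5],"rot": [0,0,0],"gripper": 4.5},{"offset": [0,-0.2,6.7],"rot": [0,0,0],"gripper": 4.5},{"offset": [0,-0.2,7.1],"rot": [0,0,0],"gripper": 4.5},{"offset": [0,-0.2,7.1],"rot": [0,0,0],"gripper": 4.5},{"offset": [0,-0.2,7.1],"rot": [0,0,0],"gripper": 1},{"offset": [0,-0.2,7.1],"rot": [0,0,0],"gripper": 1},{"offset": [0,-0.2,7.1],"rot": [0,0,0],"gripper": 1},{"offset": [0,-0.2,7.1],"rot": [0,0,0],"gripper": 1},{"offset": [0,-0.2,7.1],"rot": [0,0,0],"gripper": 1}]'

```text
time_s: 35.1
eef_pos: [595.8, -26.4, 104.6]
ee_rot: [0.0, 1.0, 0.009, 0.004]
force: [-1.7, -0.6, 7.0]
grip_width: 0.208
grip_force: 58.6
```

```bash
python3 - <<'E'
from h import *
stat()
E
```

```text
t 35.1 grasp [596.2 -26.4  50.6] yaw 1.0 F [-1.7 -0.6  7. ] w 17.7 gf 58.6
```

>>> step_arm --plan '[{"offset": [0,0,-0.5],"rot": [0,0,0],"gripper": 1.0},{"offset": [0,0,-1.0],"rot": [0,0,0],"gripper": 1.0},{"offset": [0,0,-1.5],"rot": [0,0,0],"gripper": 1.0},{"offset": [0,0,-2.0],"rot": [0,0,0],"gripper": 1.0},{"offset": [0,0,-4.0],"rot": [0,0,0],"gripper": 1.0},{"offset": [0,0,-8],"rot": [0,0,0],"gripper": 1.0},{"offset": [0,0,-11],"rot": [0,0,0],"gripper": 1.0},{"offset": [0,0,-12],"rot": [0,0,0],"gripper": 1.0},{"offset": [0,0,-12],"rot": [0,0,0],"gripper": 1.0},{"offset": [0,0,-12],"rot": [0,0,0],"gripper": 1.0}]'

```text
time_s: 36.1
eef_pos: [594.2, -26.2, 222.1]
ee_rot: [-0.0, 1.0, 0.009, 0.002]
force: [-1.4, 0.1, -0.9]
grip_width: 0.211
grip_force: 60.0
```

```bash
python3 - <<'E'
from tray import *
stat();tray();go((453,-380,160,-4.7))
E
```

```text
t 36.1 grasp [594.4 -26.2 168.1] yaw 1.0 F [-1.4  0.1 -0.9] w 18.0 gf 60.0
tray 735 735 [ 455.9 -342. ] [171.8 165.3] 84.9
[-14.75, 35.13, 0.7] [-0.0, -0.2, 5.7]
```

Tray unmoved.

>>> step_arm --plan '[{"offset": [-14.7,35.1,0.7],"rot": [0,0,5.7],"gripper": 1.0},{"offset": [-14.7,35.1,0.7],"rot": [0,0,5.7],"gripper": 1.0},{"offset": [-14.7,35.1,0.7],"rot": [0,0,5.7],"gripper": 1.0},{"offset": [-14.7,35.1,0.7],"rot": [0,0,5.7],"gripper": 1.0},{"offset": [-14.7,35.1,0.7],"rot": [0,0,5.7],"gripper": 1.0},{"offset": [-14.7,35.1,0.7],"rot": [0,0,5.7],"gripper": 1.0},{"offset": [-14.7,35.1,0.7],"rot": [0,0,5.7],"gripper": 1.0},{"offset": [-14.7,35.1,0.7],"rot": [0,0,5.7],"gripper": 1.0},{"offset": [-14.7,35.1,0.7],"rot": [0,0,5.7],"gripper": 1.0},{"offset": [-14.7,35.1,0.7],"rot": [0,0,5.7],"gripper": 1.0}]'

```text
time_s: 37.15
eef_pos: [453.6, -379.7, 214.1]
ee_rot: [-0.001, 0.999, -0.041, 0.002]
force: [0.1, 1.2, 0.6]
grip_width: 0.212
grip_force: 60.0
```

```bash
python3 - <<'E'
from tray import *
stat();s=sense();c=capture('wrist');P=cloud(c,s);z=P[...,2]
m=(z>42)&(z<60)&(P[...,1]<-200)&(P[...,1]>-480)&(P[...,0]>300)&(P[...,0]<560)
print(cv2.minAreaRect(P[m][:,:2].astype(np.float32)))
sat=np.ptp(c['color'].astype(int),axis=2)
m=(z>20)&(z<32)&(c['color'].max(2)>100)&(abs(P[...,1]+345)<70)&(abs(P[...,0]-456)<60)
print('laid',m.sum(),cv2.minAreaRect(P[m][:,:2].astype(np.float32)) if m.sum()>5 else '')
go((453,-380,26,-4.7))
E
```

```text
t 37.1 grasp [ 453.8 -379.6  160.1] yaw -4.7 F [0.1 1.2 0.6] w 18.1 gf 60.0
((457.29541015625, -347.2362976074219), (171.12535095214844, 165.57681274414062), 85.18109893798828)
laid 2831 ((460.9865417480469, -311.8214111328125), (21.40009880065918, 108.12269592285156), 87.18203735351562)
[-0.16, 0.14, 13.44] [-0.1, -0.2, 0.0]
```

>>> step_arm --plan '[{"offset": [0,0,4],"rot": [0,0,0],"gripper": 1.0},{"offset": [0,0,8],"rot": [0,0,0],"gripper": 1.0},{"offset": [0,0,11],"rot": [0,0,0],"gripper": 1.0},{"offset": [0,0,12.8],"rot": [0,0,0],"gripper": 1.0},{"offset": [0,0,13.4],"rot": [0,0,0],"gripper": 1.0},{"offset": [0,0,13.4],"rot": [0,0,0],"gripper": 1.0},{"offset": [0,0,13.4],"rot": [0,0,0],"gripper": 3.6},{"offset": [0,0,13.4],"rot": [0,0,0],"gripper": 3.6},{"offset": [0,0,13.4],"rot": [0,0,0],"gripper": 3.6},{"offset": [0,0,10],"rot": [0,0,0],"gripper": 3.6},{"offset": [0,0,5],"rot": [0,0,0],"gripper": 3.6},{"offset": [0,0,0],"rot": [0,0,0],"gripper": 4.5}]'

```text
time_s: 38.4
eef_pos: [453.7, -379.6, 217.4]
ee_rot: [-0.0, 0.999, -0.041, 0.003]
force: [1.1, -1.0, 0.2]
grip_width: 0.531
grip_force: 0.0
```

>>> step_arm --plan '[{"offset": [-5,5,-5],"rot": [0,0,0],"gripper": 4.5},{"offset": [-10,10,-10],"rot": [0,0,0],"gripper": 4.5},{"offset": [-10,10,-10],"rot": [0,0,0],"gripper": 4.5},{"offset": [-10,10,-10],"rot": [0,0,0],"gripper": 4.5},{"offset": [-10,10,-10],"rot": [0,0,0],"gripper": 4.5},{"offset": [-10,10,-10],"rot": [0,0,0],"gripper": 4.5}]'

```text
time_s: 39.0
eef_pos: [345.8, -471.0, 314.6]
ee_rot: [-0.0, 0.999, -0.041, 0.003]
force: [-0.5, -0.2, 0.8]
grip_width: 0.529
grip_force: 0.0
```

```bash
python3 - <<'E'
from tubes import *
from tray import tray
stat();tray();c=capture('top');cv2.imwrite('pics/fin.png',cv2.cvtColor(cv2.resize(c['color'][140:290,90:490],None,fx=2,fy=2,interpolation=cv2.INTER_CUBIC),cv2.COLOR_RGB2BGR))
tubes('top',None);P=cloud(c);z=P[...,2]
m=(z>75)&(z<100)&(abs(P[...,0]-445)<50)&(abs(P[...,1]-350)<50);print('grip',P[m].mean(0))
E
```

```text
t 39.0 grasp [ 346.1 -471.   260.6] yaw -4.7 F [-0.5 -0.2  0.8] w 45.2 gf 0.0
tray 740 740 [ 456.1 -342.5] [172.2 165.6] 85.0
grip [432.23225124 353.59928305  87.66650149]
```

View pics/fin.png

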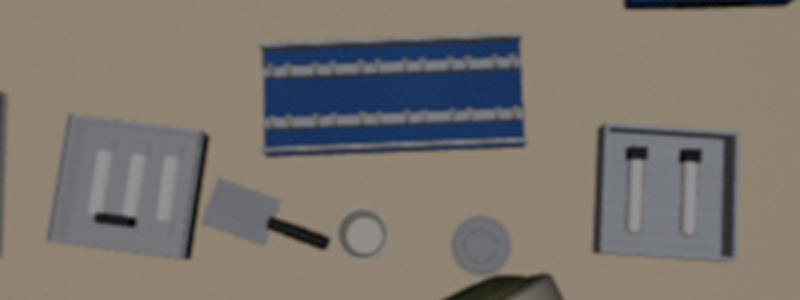

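The rack is empty. The three doubles are in the shut box (left, around (135,185)), the two singles lie in the tray at (636,190) and (690,190), and the beaker stands at (362,234).

```bash
python3 -c "
from h import *
print(finish_job())"
```

```text
the job is handed in; nothing more can be done
None
```

The job is handed in at about 39 s on the robot's clock: the three double-capped tubes are in the box with its cover fully shut, the two single-capped tubes lie in the tray, the rack is empty and the beaker is standing.

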